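Latch the stone case and hold it up off the mosaic panel

ROBOT

A 6-joint arm with a two-finger parallel gripper is mounted at the origin on the work surface. World frame = base frame: x ahead of the robot, y to its left, z up, the work surface at z = 0. Lengths are in mm, angles in rad, forces in N, time in s.
With the tool pointing down it reaches from about 425 to 1125 mm from the base axis. Payload 14.9 kg.
Tool frame: the origin (TCP) lies between the finger pads; the fingertips stand 22 mm ahead of it and the grasp point (between the pads) lies 3 mm ahead of it; y points along the fingers, z is the direction in which the jaws open and shut, and the axes are right-handed (so a half turn about y gives the same grasp; the last joint's range is limited). The gripper opens to 91 mm and grips with 3 to 60 N. Pads are 32 mm wide; open, the fingers measure 118 mm over their backs; the gripper's body (76 mm by 178 mm) begins 60 mm behind the grasp point.
Start: joints at [-1.297, 0.379, 1.734, -0, 1.028, -0.033], TCP at [211.402, -667.328, 207.632] pointing down, gripper open.
Joint ranges: [-2.77, 2.77], [-0.74, 2.19], [0, 2.66], [-1.06, 4.2], [0.31, 2.87], [-3.08, 3.08]. Speed limits (rad/s): [1.89, 1.89, 2.39, 3.14, 3.14, 3.14].

INTERFACE

Orientations are given as [roll, pitch, yaw] about the fixed x, y, z axes, in that order (R = Rz(yaw) Ry(pitch) Rx(roll)).
In Python, from cell import ctrl gives the robot as it stands.
- The arm moves only by the tool drive_tool, never from a script. Its argument "deltas" is a list that holds one entry, the list of rows, each a list of 5 numbers: the opening, from 0 (shut) to 1 (fully open), then the shift along the tool's x, y, z in units of 30 mm (1.0 is 30 mm), then the turn about the tool's y in units of 6 degrees (1.0 is 6 degrees). In form: [[[gripper, dx, dy, dz, twist], ...]]. A call has 1 to 10 rows; each row shifts and turns the commanded pose from where the row before left it, along the tool's axes as they then stand; what a row does not reach is not made up. A row lasts 1/12 s, in which the tool goes at most 41.7 mm and 7.16 degrees, less where a joint would pass 70% of its speed; a pose out of reach is approached as far as the arm can. A call is refused whole if a number of a shift passes 1 or a number of a turn 1, either way. A call with a gripper value outside its range is refused whole. The fingers move at their own pace and stop on an object; the grip force is fixed at half the most. Time passes only in rows, so rows that do not move let the fingers close. It gives the time, the measured TCP pose, the force and the opening at its end, in the units of the state.
- ctrl.sense(): the state, without advancing time (a new reading comes with each control period).
- ctrl.capture(name): name is "scene" or "top" or "wrist"; returns the picture (384x512x3 uint8, blue, green, red); there is no depth.
- ctrl.camera_info(name): a dict with "K" (3x3 intrinsics, pixels), "k1" (the pictures are not rectified: a ray, as slopes to the right and down, at radius r is drawn at 1 + k1 r^2 times it, then the intrinsics apply), "world_from_camera" (4x4, takes a point from camera to world coordinates); the wrist camera has in their place "mount" (4x4, takes a point from camera to tool coordinates, whose origin is the TCP and whose axes are the tool frame's). Camera axes: x right, y down, z forward; pixel columns grow to the right and rows downward; lengths in mm; the calibration is good to about 2 mm. A picture is of the moment at which its call begins: read the wrist's pose just before it. camera_info takes no time and is no camera call.
- ctrl.sign_off(): hands the job in, once; it reports no verdict.
The state is a dict: "time_s": time; "joints": joint angles; "dq": joint speeds; "joint_torque": joint torques, N m; "position": TCP position; "orientation": TCP orientation; "force": force on the tool from outside, world axes, zero at the start; "moment": the same for the moment, N m; "gripper_width": finger opening in mm.
Only numpy, scipy, OpenCV 4.12 (cv2) and the standard library are available. Lean on these libraries where they do the work, as an engineer would, in place of code of your own. Each camera call takes 0.05 s, during which the arm holds its last target. There are 200 camera calls.

TASK

The case of mosaic stones hangs from its lid when carried, so first, while it still stands on the mosaic panel, turn the blue turnbutton all the way round until it points straight across onto the clear lid. Then take the case by the green handle on the lid, lift it about 10 cm clear of the panel, keeping it level all the time, and finish while holding it there, still and level, by the handle alone. Leave the other things on the table where they are.

Things in the scene. Friction and masses are not known exactly. Their poses are not given: they have to be found in the camera images.
- panel: fixed cream mosaic board 310 x 470 x 12 with fields of coloured stone, lying on the table; origin at the centre of its underside, z up; the case stands on its top, 12 above the origin
- tray: light wooden case without its lid, loose: 200 (its x) x 130 (its y), rim 55 above its underside, about 0.3 to 0.6 kg with stones; origin at the centre of its underside, z up. A fixed darker wooden lip along its -x end reaches 14 over the lid's edge (lip top 61 above the underside); a solid block 32 wide at its +x end carries the turnbutton. Any yaw may occur
- lid: clear lid plate 158 (x) x 116 (y) x 6, loose, about 0.16 kg, lying on ledges inside the case with 2 mm play all round, its top 2 below the rim; origin at the centre of its underside, which lies 47 above the case's underside and 13 from the case's centre towards -x; x as the case's x. Its -x edge is under the lip; only lip and closed turnbutton make the case come up with the lid (the case then hangs about 2 to 3 lower on the lid)
- handle (a point): centre of the green handle bar, fixed on the lid: bar 90 long along the case's y, 16 wide along x, 18 tall, its underside 30 above the lid plate, on two posts 78 apart (12 thick each); the bar's centre is 92 above the case's underside, 10 from the lid's centre towards +x, about over the centre of mass of the whole
- turnbutton_grip (a point): grip point of the blue turnbutton, on its upright pivot axis, 75.5 above the case's underside (20 above the turnbutton's underside), 84 from the case's centre towards +x. The turnbutton is 12 wide: a 9 tall foot that reaches 34 from the axis to its long end (its own -x) and 16 the other way, with a 32 long, 17 tall fin on top centred on the axis (fin top 26 above the turnbutton's underside, which is 0.5 above the rim). Axes turn with it: its -x points to the long end, z up
- turnbutton (a joint): angle of the turnbutton in the case: 0 = closed, at its stop, long end pointing along the case's -x over the lid; grows anticlockwise seen from above as it opens, to 1.6 (along the end of the case, lid free). Turns against light friction of about 0.03 N m and stays where it is left
- tub_grey: clear plastic tub 200 x 140 x 55 with grey stones (bystander); origin under its centre, x along its length
- tub_ochre: clear plastic tub 200 x 140 x 55 with ochre stones (bystander); origin under its centre, x along its length
- jar: blue jar with white cap, diameter 72, height 85 (bystander); origin at the centre of its underside
- spatula: spatula 200 long lying flat (bystander); origin on its underside, x along it towards the blade
- brush: brush 170 long lying flat (bystander); origin on its underside, x along it towards the bristles
- cup: white ceramic cup, diameter 72, height 75 (bystander); origin at the centre of its underside
- slate: dark slate piece 90 x 60 x 14 lying flat (bystander); origin at the centre of its underside

How it is judged:
By the outcome, as a careful person would: the job done as asked, in the order asked, and still so for the second after the job is handed in, while the arm keeps its last pose, push and grip.
It also fails if it takes over 54 s, if anything falls off the work surface, if the arm or the gripper's body presses on something with over 40 N, if the wrist force passes 120 N, or if a joint passes its speed limit or range.

## Working session

There is one attempt and no reset: what is moved stays moved. The work goes in short steps, Python scripts to look and compute and a tool call to move; the robot and the scene stay as the last step left them, time stands still between calls to the robot, and variables do not carry over. Pictures are saved under pics/ and viewed, about 8 in all and at most 12, crops included, and the job is handed in when it is done.

Besides the shell and the picture viewer there is one more tool, called after "Emit:" as name([rows], argument=value, ...), one row to a line, values as JSON. drive_tool: Moves the arm, as the interface text tells. Its arguments: {"type":"object","properties":{"deltas":{"type":"array","items":{"type":"array","items":{"type":"array","items":{"type":"number"}}}}},"required":["deltas"]}

```bash
mkdir -p pics; ls
python3 - <<'E'
from cell import ctrl
import cv2
s=ctrl.sense(); print(s)
for n in("scene","top"):
    cv2.imwrite(f"pics/{n}0.png",ctrl.capture(n)); c=ctrl.camera_info(n); print(n,c)
print(ctrl.camera_info("wrist"))
a=cv2.imread("pics/scene0.png");b=cv2.imread("pics/top0.png")
cv2.imwrite("pics/both.png",cv2.resize(cv2.vconcat([a,b]),None,fx=.78,fy=.78))
E
```

```text
pics
{'time_s': 0.0, 'joints': array([-1.29730373e+00,  3.79389376e-01,  1.73476287e+00,  1.71540998e-05,
        1.02852567e+00, -3.33086491e-02]), 'dq': array([ 9.39488920e-04,  1.18770230e-03,  3.65245895e-04, -4.69085901e-04,
       -1.60624966e-03, -1.07175726e-05]), 'joint_torque': array([-1.00451151e-03, -7.63738775e+01, -4.34370518e+01,  6.50676177e-02,
        4.24819090e-02, -7.92756282e-05]), 'position': array([ 211.29250693, -666.93154052,  207.0105534 ]), 'orientation': array([-1.57188050e+00,  5.08172306e-05, -2.83480030e+00]), 'force': array([0.20298396, 0.07271355, 0.08472821]), 'moment': array([ 0.00201736, -0.04075711,  0.01646909]), 'gripper_width': 91.37600152302714}
scene {'K': array([[386.8557432 ,   0.        , 257.46619257],
       [  0.        , 386.8557432 , 195.21335742],
       [  0.        ,   0.        ,   1.        ]]), 'k1': -0.08923221476110939, 'world_from_camera': array([[-3.83401491e-01,  7.12494308e-01, -5.87669259e-01,
         1.31928338e+03],
       [ 9.23519379e-01,  2.88357694e-01, -2.52906696e-01,
         3.45626319e+02],
       [-1.0735628
[... 547 characters left out ...]
9.17369622e-03, -1.02985769e-01, -9.94640525e-01,
         1.20257833e+03],
       [ 0.00000000e+00,  0.00000000e+00,  0.00000000e+00,
         1.00000000e+00]])}
{'K': array([[332.95341185,   0.        , 247.33350216],
       [  0.        , 332.95341185, 188.44747558],
       [  0.        ,   0.        ,   1.        ]]), 'k1': -0.094066024679262, 'mount': array([[ 4.14616502e-04,  9.70778373e-01,  2.39977456e-01,
        -6.79336260e+01],
       [-1.94428762e-04, -2.39977393e-01,  9.70778457e-01,
        -1.79106539e+02],
       [ 9.99999895e-01, -4.49159288e-04,  8.92486500e-05,
         6.44889500e-01],
       [ 0.00000000e+00,  0.00000000e+00,  0.00000000e+00,
         1.00000000e+00]])}
```

View pics/top0.png

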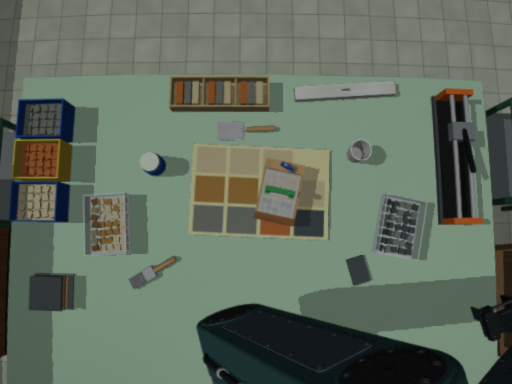

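View pics/scene0.png

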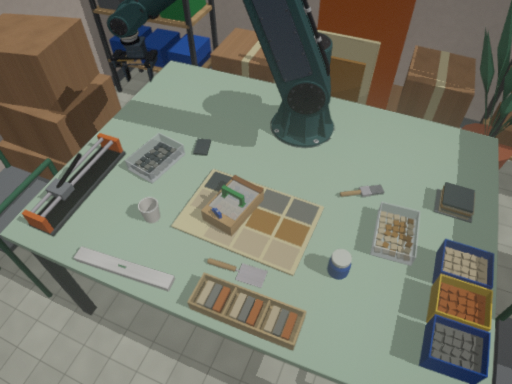

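```bash
cat > h.py <<'E'
import numpy as np, cv2
from cell import ctrl
from scipy.spatial.transform import Rotation as R
def pose(s):
    T=np.eye(4);T[:3,:3]=R.from_euler('xyz',s['orientation']).as_matrix();T[:3,3]=s['position'];return T
def ray(n,uv,T=None):
    c=ctrl.camera_info(n);W=c['world_from_camera'] if n!='wrist' else T@c['mount']
    uv=np.atleast_2d(np.float64(uv)).reshape(-1,1,2)
    p=cv2.undistortPoints(uv,c['K'],np.array([c['k1'],0,0,0]))[:,0]
    return W[:3,3],np.c_[p,np.ones(len(p))]@W[:3,:3].T
def onz(n,uv,z,T=None):
    o,d=ray(n,uv,T);return o+d*((z-o[2])/d[:,2])[:,None]
def masks(im):
    h=cv2.cvtColor(im,cv2.COLOR_BGR2HSV)
    return dict(green=cv2.inRange(h,(45,120,40),(75,255,255)),blue=cv2.inRange(h,(105,120,50),(128,255,255)))
def blobs(m,roi,amin=15):
    x0,y0,x1,y1=roi;z=np.zeros_like(m);z[y0:y1,x0:x1]=m[y0:y1,x0:x1]
    cs,_=cv2.findContours(z,cv2.RETR_EXTERNAL,cv2.CHAIN_APPROX_NONE)
    return sorted([c for c in cs if cv2.contourArea(c)>=amin],key=cv2.contourArea)[::-1]
E
python3 - <<'E'
from h import *
for n,roi,z in(("top",(250,150,310,230),0),("scene",(195,170,270,235),0)):
    im=cv2.imread(f"pics/{n}0.png")
    for k,m in masks(im).items():
        for c in blobs(m,roi,6)[:2]:
            r=cv2.minAreaRect(c);zz=113 if k=='green' else 88
            b=cv2.boxPoints(r);print(n,k,r,cv2.contourArea(c));print(np.round(onz(n,b,zz)[:,:2]).tolist(),np.round(onz(n,[r[0]],zz)))
a=cv2.imread("pics/top0.png")[150:235,240:325];b=cv2.imread("pics/scene0.png")[165:250,190:275]
cv2.imwrite("pics/crop.png",cv2.hconcat([cv2.resize(x,(400,400),interpolation=cv2.INTER_CUBIC) for x in(a,b)]))
E
```

```text
top green ((279.6081237792969, 191.48086547851562), (28.798341751098633, 6.56732702255249), 11.768289566040039) 108.5
[[548.0, -32.0], [568.0, -36.0], [550.0, -124.0], [530.0, -119.0]] [[549. -78. 113.]]
top blue ((287.61236572265625, 166.32025146484375), (14.097972869873047, 3.7099928855895996), 32.00538635253906) 27.5
[[639.0, -84.0], [649.0, -91.0], [625.0, -129.0], [615.0, -122.0]] [[ 632. -106.   88.]]
```

View pics/crop.png

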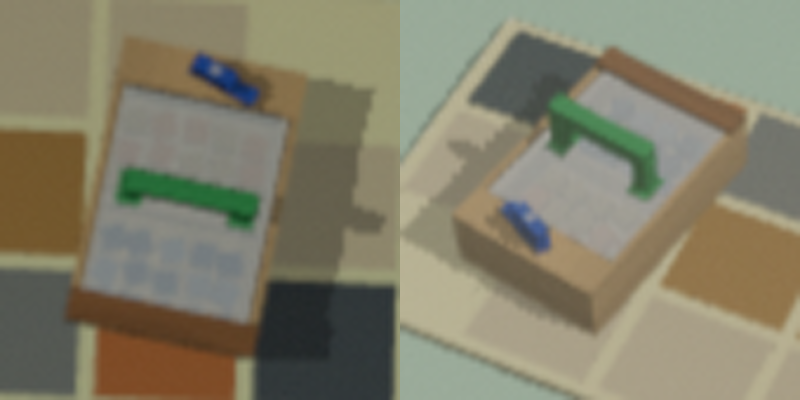

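The case and both parts are found. The handle is at about (549, -78), case yaw is about -0.2, and the turnbutton is about 77° open. I'll move above it and refine with the wrist camera.

Emit:
drive_tool([
  [[1,-0.5,-0.4,-0.35,0],[1,-0.94,-0.4,-0.7,0],[1,-0.94,-0.4,-0.7,0],[1,-0.94,-0.4,-0.7,0],[1,-0.94,-0.4,-0.7,0],[1,-0.94,0,-0.7,0],[1,-0.94,0,-0.7,0],[1,-0.94,0,-0.7,0],[1,-0.94,0,-0.7,0],[1,-0.94,0,-0.7,0]],
])

```text
time_s: 0.93
position: [408.0, -394.3, 267.5]
orientation: [-1.571, -0.0, -2.835]
force: [0.9, -0.5, 0.7]
gripper_width: 91.6
```

Emit:
drive_tool([
  [[1,-0.94,0,-0.7,0],[1,-0.94,0,-0.7,0],[1,-0.94,0,-0.7,0],[1,-0.94,0,-0.7,0],[1,-0.94,0,-0.7,0],[1,-0.94,0,-0.7,0],[1,-0.94,0,-0.7,0],[1,-0.94,0,-0.7,0],[1,-0.94,0,-0.7,0],[1,-0.94,0,-0.7,0]],
])

```text
time_s: 1.77
position: [613.4, -108.9, 267.4]
orientation: [-1.571, -0.0, -2.835]
force: [0.3, 0.3, 0.2]
gripper_width: 91.0
```

Emit:
drive_tool([
  [[1,-0.4,0,-0.4,-0.5],[1,0,0,0,-1],[1,0,0,0,-1],[1,0,0,0,-1],[1,0,0,0,-1],[1,0,0,0,-1],[1,0,0,0,-1],[1,0,0,0,-1],[1,0,0,0,-0.5],[1,0,0,0,0]],
])

```text
time_s: 2.6
position: [620.4, -95.5, 267.3]
orientation: [-1.571, -0.0, -1.995]
force: [0.1, -0.1, -0.5]
gripper_width: 91.1
```

Run:
```python
from h import *
s=ctrl.sense();T=pose(s);im=ctrl.capture("wrist");cv2.imwrite("pics/w1.png",im);np.save("w1.npy",T)
print(s['time_s'],s['position'],s['orientation'],s['joints'])
for k,m in masks(im).items():
    for c in blobs(m,(0,0,512,384),60)[:3]:
        r=cv2.minAreaRect(c);z=113 if k=='green' else 85
        print(k,cv2.contourArea(c),r);print(np.round(onz("wrist",cv2.boxPoints(r),z,T)[:,:2],1).tolist(),np.round(onz("wrist",[r[0]],z,T),1))
```

```text
2.6 [620.41938626 -95.49199912 267.3272683 ] [-1.57134360e+00 -1.18641539e-04 -1.99452124e+00] [-1.89848506e-01  2.02381149e-01  1.84779447e+00  1.28668689e-05
  1.09197691e+00  2.33870511e-01]
green 1019.5 ((182.62132263183594, 184.21795654296875), (87.17840576171875, 17.16668701171875), 78.00310516357422)
[[558.8, -33.2], [575.9, -37.1], [552.6, -125.6], [534.3, -121.9]] [[555.9 -78.2 113. ]]
blue 162.5 ((262.3846435546875, 180.923095703125), (9.426639556884766, 23.070459365844727), 7.125016689300537)
[[619.6, -123.7], [633.1, -101.2], [641.9, -106.6], [628.6, -129.2]] [[ 630.9 -115.1   85. ]]
blue 91.0 ((265.00775146484375, 158.43846130371094), (9.302604675292969, 14.263994216918945), 7.125016689300537)
[[635.2, -97.3], [643.3, -83.8], [652.0, -89.1], [644.0, -102.6]] [[643.6 -93.2  85. ]]
```

View pics/w1.png

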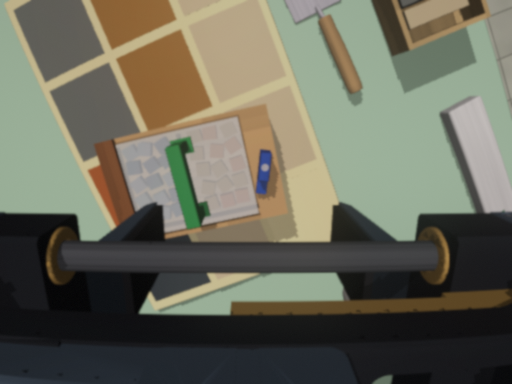

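Run:
```python
import cv2
im=cv2.imread("pics/w1.png")[95:245,90:310]
cv2.imwrite("pics/w1c.png",cv2.resize(im,None,fx=3.6,fy=3.6,interpolation=cv2.INTER_CUBIC))
```

```text
(no output)
```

View pics/w1c.png

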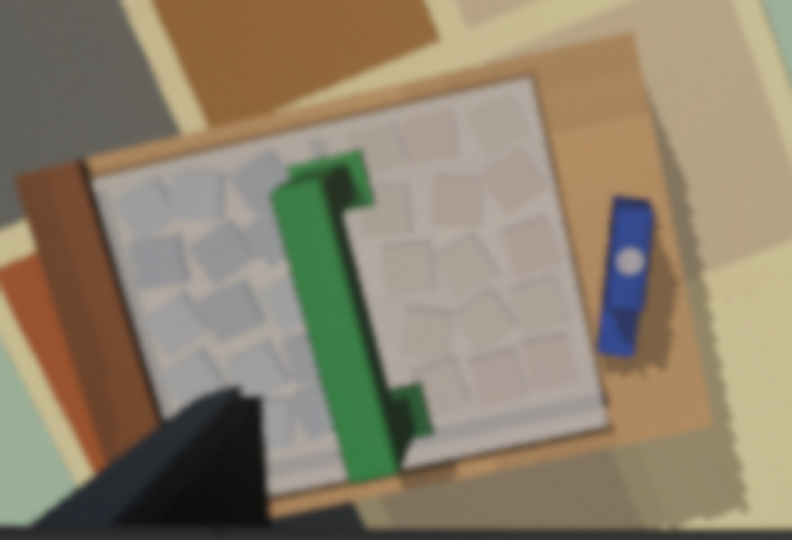

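Run:
```python
from h import *
T=np.load("w1.npy")
f=lambda l,z:onz("wrist",(np.array(l)+.5)/3.6-.5+[90,95],z,T)[:,:2]
ang=lambda a,b:np.degrees(np.arctan2(*(b-a)[::-1]))
bar=f([(272,195),(325,178),(398,470),(350,482)],113);print("bar",bar.round(1),bar.mean(0),ang((bar[2]+bar[3])/2,(bar[0]+bar[1])/2)-90)
r=f([(632,33),(712,425),(82,158)],67);print("rim",r.round(1),ang(r[1],r[0])-90,ang(r[2],r[0]))
p=f([(629,261)],93.5)[0];print("pivot",p)
fin=f([(613,197),(652,203),(647,312),(607,305)],93.5);a=ang((fin[0]+fin[1])/2,(fin[2]+fin[3])/2);print("fin",fin.round(1),fin.mean(0),a)
h=bar.mean(0);print("h->p",np.linalg.norm(p-h),ang(h,p))
# top cam pivot
im=cv2.imread("pics/top0.png");c=(np.array([[225,76]])+.5)/(400/85)-.5+[240,150];print("top pivot",onz("top",c,93.5))
c=(np.array([[123,178],[257,202]])+.5)/(400/85)-.5+[240,150];print("top bar",onz("top",c,113))
```

```text
bar [[ 556.3  -38.1]
 [ 572.1  -40.1]
 [ 552.6 -125.8]
 [ 537.9 -123.4]] [554.73007917 -81.83875602] -12.492787945245567
rim [[ 668.2  -40. ]
 [ 641.6 -167.1]
 [ 492.8   -2.1]] -11.781059947591203 -12.183055909610989
pivot [ 639.32724872 -100.14873958]
fin [[ 642.7  -80.6]
 [ 652.5  -87. ]
 [ 638.  -116.7]
 [ 627.9 -109.7]] [640.28436674 -98.52019583] -116.49124172156979
h->p 86.55597375735756 -12.21256999657576
top pivot [[ 632.95221555 -105.15248203   93.5       ]]
top bar [[ 561.12733601  -35.12062311  113.        ]
 [ 545.40213153 -123.31892397  113.        ]]
```

The silver pivot dot on the fin is at crop pixel (629, 261), which gives world (639.5, -100). It lies 86.6 mm from the bar centre, against 87 expected. Case yaw is -12.1° and the button is about 75° open. I'll descend onto the fin.

Emit:
drive_tool([
  [[0.6,-0.12,0,0.64,0],[0.6,0,0.3,0,0.5],[0.6,0,0.7,0,0],[0.6,0,0.9,0,0],[0.6,0,0.9,0,0],[0.6,0,0.9,0,0],[0.6,0,0.6,0,0],[0.6,0,0.4,0,0],[0.6,0,0.2,0,0],[0.6,0,0,0,0]],
])

```text
time_s: 3.48
position: [639.2, -100.1, 119.7]
orientation: [-1.572, -0.0, -2.05]
force: [-0.6, -0.5, -0.5]
gripper_width: 55.2
```

Run:
```python
from h import *
s=ctrl.sense();T=pose(s);im=ctrl.capture("wrist");print(s['position'],s['gripper_width'],s['orientation'],s['force'])
cv2.imwrite("pics/w2.png",im)
```

```text
[ 639.20073958 -100.13536177  119.7395392 ] 55.22450392917985 [-1.57213816e+00 -4.12810103e-04 -2.05038827e+00] [-0.63230256 -0.46861771 -0.46958397]
```

View pics/w2.png

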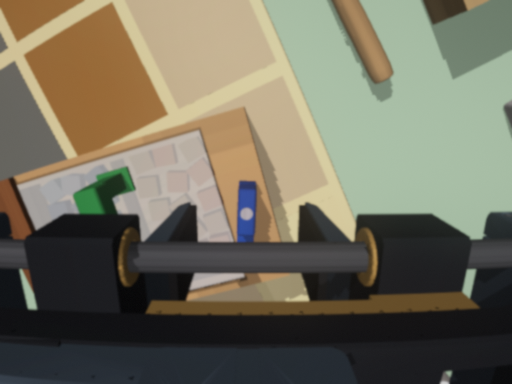

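The wrist view shows the fin upright at column 247, midway between the fingers, with the pivot dot at (247, 214). I'll go down and close.

Run:
```python
from h import *
print(onz("wrist",[[247,214]],93.5,pose(ctrl.sense())))
```

```text
[[ 640.03903117 -101.4962463    93.5       ]]
```

Emit:
drive_tool([
  [[0.6,0,0.5,0,0],[0.6,0,0.37,0,0],[0.6,0,0,0,0],[0.3,0,0,0,0],[0.1,0,0,0,0],[0,0,0,0,0],[0,0,0,0,0],[0,0,0,0,0],[0,0,0,0,0]],
])

```text
time_s: 4.28
position: [639.7, -100.2, 94.8]
orientation: [-1.57, 0.0, -2.049]
force: [0.0, -0.6, -0.7]
gripper_width: 17.6
```

Emit:
drive_tool([
  [[0,0,0.04,0,0],[0,0,0,0,0],[0,0,0,0,0],[0,0,0,0,0]],
])

```text
time_s: 4.62
position: [639.6, -100.2, 93.3]
orientation: [-1.571, 0.0, -2.049]
force: [-1.1, 0.3, 0.1]
gripper_width: 0.0
```

```bash
python3 -c "
from h import *
s=ctrl.sense();print(s['gripper_width'],s['position'],s['force'],s['moment'])"
```

```text
0.00976257722213762 [ 639.59578834 -100.2034435    93.32594641] [-1.06234612  0.2647383   0.08234588] [-0.05204478  0.01157074  0.0130967 ]
```

Closed to zero, so the fin was missed. Looking.

Run:
```python
from h import *
w=ctrl.capture("wrist");s=ctrl.capture("scene");t=ctrl.capture("top")
for n,i in(("w3",w),("s3",s),("t3",t)):cv2.imwrite(f"pics/{n}.png",i)
r=lambda a:cv2.resize(a,(400,400),interpolation=cv2.INTER_CUBIC)
cv2.imwrite("pics/c3.png",cv2.hconcat([r(w[100:310,140:350]),r(s[145:255,180:290])]))
```

```text
(no output)
```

View pics/c3.png

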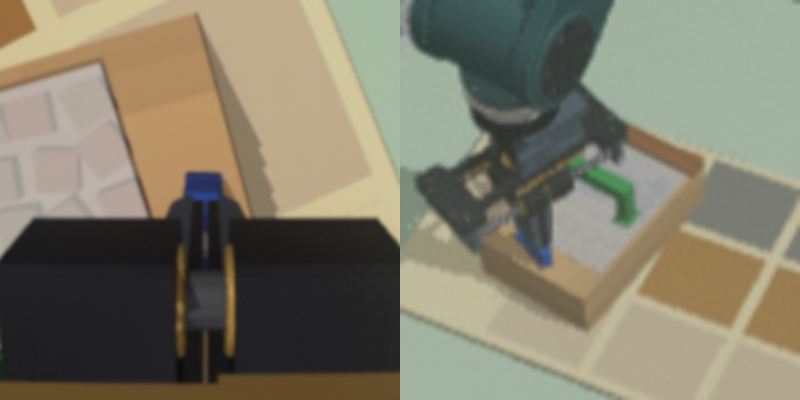

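Run:
```python
from h import *
T=np.load("w1.npy")
def proj(n,P,T=None):
    c=ctrl.camera_info(n);W=c['world_from_camera'] if n!='wrist' else T@c['mount'];M=np.linalg.inv(W)
    return cv2.projectPoints(np.float64(P).reshape(-1,1,3),cv2.Rodrigues(M[:3,:3])[0],M[:3,3],c['K'],np.array([c['k1'],0,0,0.]))[0][:,0]
s=ctrl.sense();Tn=pose(s);print(s['gripper_width'])
# triangulate pivot w1 with scene0 button
uvs=(np.array([[525,225]])-[400,0]+.5)/(400/85)-.5+[190,165]
def tri(a,b):
    (o1,d1),(o2,d2)=a,b;d1,d2=d1[0],d2[0]
    A=np.c_[d1,-d2];x=np.linalg.lstsq(A,o2-o1,rcond=None)[0];p=o1+x[0]*d1;q=o2+x[1]*d2;return (p+q)/2,np.linalg.norm(p-q)
pw=(np.array([[629,261]])+.5)/3.6-.5+[90,95]
print("pivot",tri(ray("wrist",pw,T),ray("scene",uvs)))
uvt=(np.array([[223,74]])+.5)/(400/85)-.5+[240,150]
print("pivot top",tri(ray("wrist",pw,T),ray("top",uvt)))
pts=Tn@np.array([[0,22,0,1],[0,3,0,1],[16,22,0,1],[-16,22,0,1]]).T
print("scene crop px of tip,grasp,±x", ((proj("scene",pts.T[:,:3])-[180,145]+.5)*400/110).round(0).tolist())
print("wrist crop", ((proj("wrist",pts.T[:,:3],Tn)-[140,100]+.5)*400/210).round(0).tolist())
c,si=np.cos(np.radians(-12.1)),np.sin(np.radians(-12.1))
print("expected fin top ends scene crop",((proj("scene",[[639.5+16*.45,-100+16*.89,93.5],[639.5-16*.45,-100-16*.89,93.5],[639.5-34*.45,-100-34*.89,67.5]])-[180,145]+.5)*400/110).round())
im=cv2.imread("pics/s3.png")[165:235,190:260];w=cv2.imread("pics/w3.png")[180:260,210:290]
cv2.imwrite("pics/c4.png",cv2.hconcat([cv2.resize(i,(400,400),interpolation=cv2.INTER_CUBIC) for i in(im,w)]))
```

```text
0.5696400348869409
pivot (array([ 639.19802478, -101.60381779,   86.15304351]), np.float64(0.2881149164101669))
pivot top (array([ 638.89792672, -105.85937658,   66.84552158]), np.float64(1.7073926812865352))
scene crop px of tip,grasp,±x [[136.0, 257.0], [134.0, 245.0], [126.0, 247.0], [146.0, 268.0]]
wrist crop [[202.0, 220.0], [202.0, 240.0], [202.0, 265.0], [202.0, 174.0]]
expected fin top ends scene crop [[144. 253.]
 [124. 233.]
 [116. 238.]]
```

View pics/c4.png

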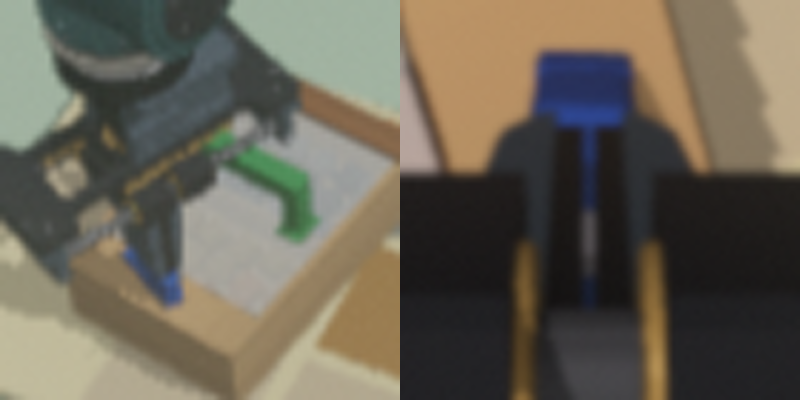

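The fin's position matches, but the picture shows the fingers closed above its top. I'll reopen and step down carefully while watching the force.

Emit:
drive_tool([
  [[0.4,0,0,0,0],[0.4,0,0,0,0],[0.4,0,0,0,0],[0.4,0,0,0,0],[0.4,0,0.05,0,0],[0.4,0,0.05,0,0],[0.4,0,0,0,0]],
])

```text
time_s: 5.35
position: [639.4, -100.2, 89.9]
orientation: [-1.571, -0.0, -2.049]
force: [-0.3, 0.4, 0.3]
gripper_width: 36.1
```

Run:
```python
from h import *
w=ctrl.capture("wrist");s=ctrl.capture("scene")
cv2.imwrite("pics/c5.png",cv2.hconcat([cv2.resize(w[140:300,170:330],(400,400),interpolation=cv2.INTER_CUBIC),cv2.resize(s[165:235,190:260],(400,400),interpolation=cv2.INTER_CUBIC)]))
q=ctrl.sense();print(q['position'],q['force'],q['moment'],q['gripper_width'])
```

```text
[ 639.50526607 -100.17403092   90.16119203] [ 0.2534388  -1.51503153 -0.06993722] [-0.0691643  -0.06219762 -0.03247651] 36.444745391812276
```

View pics/c5.png

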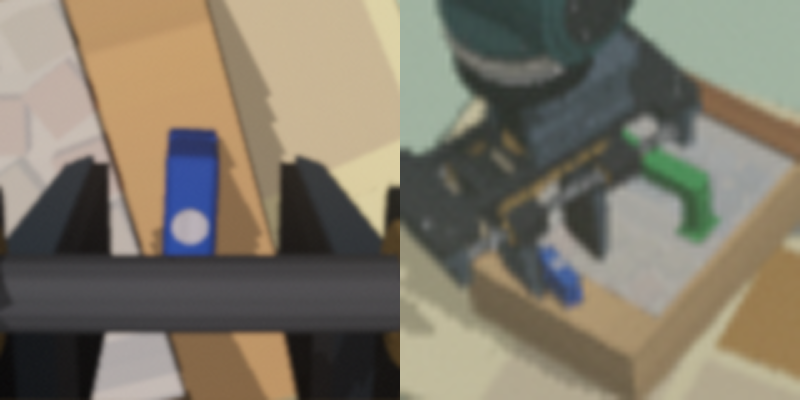

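Run:
```python
from h import *
def proj(n,P,T=None):
    c=ctrl.camera_info(n);W=c['world_from_camera'] if n!='wrist' else T@c['mount'];M=np.linalg.inv(W)
    return cv2.projectPoints(np.float64(P).reshape(-1,1,3),cv2.Rodrigues(M[:3,:3])[0],M[:3,3],c['K'],np.array([c['k1'],0,0,0.]))[0][:,0]
T=pose(ctrl.sense())
for z in(18,-18):
  for y in(22,10,0,-10):
    for x in (0,-16):
      P=(T@[x,y,z,1])[:3]
      print(z,y,x,"scene",((proj("scene",P)-[190,165]+.5)*400/70+[400,0]).round()[0],"wrist",((proj("wrist",P,T)-[170,140]+.5)*2.5).round()[0])
print("pivot dot",((proj("wrist",[639.5,-100,93.5],T)-[170,140]+.5)*2.5).round(),((proj("scene",[639.5,-100,93.5])-[190,165]+.5)*400/70+[400,0]).round())
```

```text
18 22 0 scene [533. 309.] wrist [261. 189.]
18 22 -16 scene [549. 325.] wrist [263. 128.]
18 10 0 scene [531. 297.] wrist [265. 205.]
18 10 -16 scene [547. 313.] wrist [267. 141.]
18 0 0 scene [529. 287.] wrist [269. 220.]
18 0 -16 scene [545. 303.] wrist [270. 152.]
18 -10 0 scene [528. 276.] wrist [273. 236.]
18 -10 -16 scene [544. 293.] wrist [275. 165.]
-18 22 0 scene [581. 278.] wrist [120. 189.]
-18 22 -16 scene [597. 294.] wrist [118. 128.]
-18 10 0 scene [580. 266.] wrist [115. 205.]
-18 10 -16 scene [595. 282.] wrist [114. 141.]
-18 0 0 scene [578. 255.] wrist [111. 220.]
-18 0 -16 scene [594. 272.] wrist [110. 152.]
-18 -10 0 scene [577. 245.] wrist [107. 236.]
-18 -10 -16 scene [593. 261.] wrist [105. 165.]
pivot dot [[190. 224.]] [[554. 268.]]
```

Both views agree that the visible fingertips are around tool y ≈ -8, about 30 mm short of the stated +22. The fin is where I computed it: the dot is predicted at (190, 224) and seen at (189, 226). I'll descend in small steps with force checks.

Emit:
drive_tool([
  [[0.4,0,0.06,0,0],[0.4,0,0.06,0,0],[0.4,0,0,0,0]],
])

```text
time_s: 5.7
position: [639.4, -100.2, 86.3]
orientation: [-1.571, -0.0, -2.049]
force: [0.2, 0.3, -0.8]
gripper_width: 36.9
```

Emit:
drive_tool([
  [[0.4,0,0.06,0,0],[0.4,0,0.06,0,0],[0.4,0,0,0,0]],
])

```text
time_s: 5.95
position: [639.4, -100.2, 82.7]
orientation: [-1.571, -0.0, -2.049]
force: [0.8, -0.5, 0.1]
gripper_width: 36.5
```

At this height the stated tips would be inside the rim, yet there is no contact, so the fingers really are shorter. Continuing.

Emit:
drive_tool([
  [[0.4,0,0.1,0,0],[0.4,0,0.1,0,0],[0.4,0,0,0,0]],
])

```text
time_s: 6.2
position: [639.2, -100.1, 76.4]
orientation: [-1.572, -0.0, -2.049]
force: [0.0, -0.4, -0.2]
gripper_width: 36.4
```

Emit:
drive_tool([
  [[0.4,0,0.07,0,0],[0.4,0,0.07,0,0],[0.4,0,0,0,0]],
])

```text
time_s: 6.45
position: [639.4, -100.2, 72.5]
orientation: [-1.571, -0.0, -2.049]
force: [0.3, 0.6, -0.2]
gripper_width: 36.1
```

Emit:
drive_tool([
  [[0.2,0,0,0,0],[0.1,0,0,0,0],[0,0,0,0,0],[0,0,0,0,0],[0,0,0,0,0],[0,0,0,0,0],[0,0,0,0,0],[0,0,0,0,0]],
])

```text
time_s: 7.12
position: [639.3, -100.1, 73.0]
orientation: [-1.572, -0.0, -2.049]
force: [-4.8, 2.2, 4.6]
gripper_width: 11.8
```

Gripped at 11.8 mm. Turning clockwise.

Emit:
drive_tool([
  [[0,0,0,-0.02,0.3],[0,0,0,0,0.6],[0,0,0,0,0.6],[0,0,0,0,0.6],[0,0,0,0,0.6],[0,0,0,0,0.6],[0,0,0,0,0.6],[0,0,0,0,0.6],[0,0,0,0,0.6],[0,0,0,0,0.4]],
])

```text
time_s: 7.95
position: [639.0, -99.8, 73.0]
orientation: [-1.571, -0.0, -2.629]
force: [-4.3, 2.5, 3.6]
gripper_width: 11.5
```

```bash
python3 -c "
from h import *
s=ctrl.sense();print(s['time_s'],s['gripper_width'],s['position'],s['orientation'],s['force'],s['moment'],s['joints'])"
```

```text
7.95 11.527564317234729 [638.98300103 -99.83604353  72.98654319] [-1.57098756e+00 -1.11227151e-04 -2.62872520e+00] [-4.32412114  2.46680803  3.62068434] [0.29911011 0.70819033 0.09848482] [-1.91055335e-01  4.76102775e-01  1.88842789e+00  1.05214272e-04
  7.77270551e-01  8.66798546e-01]
```

Emit:
drive_tool([
  [[0,0.02,0,-0.03,0.4],[0,0,0,0,0.6],[0,0,0,0,0.6],[0,0,0,0,0.6],[0,0,0,0,0.6],[0,0,0,0,0.6],[0,0,0,0,0.6],[0,0,0,0,0.6],[0,0,0,0,0.6],[0,0,0,0,0.4]],
])

```text
time_s: 8.78
position: [638.6, -99.3, 73.0]
orientation: [-1.571, 0.001, 3.068]
force: [-0.1, 2.4, 0.2]
gripper_width: 11.7
```

```bash
python3 -c "
from h import *
s=ctrl.sense();print(s['time_s'],s['gripper_width'],s['position'],s['orientation'],s['force'],s['moment'])"
```

```text
8.7833 11.669202162251151 [638.56711289 -99.31993504  73.00156142] [-1.57093812e+00  1.03064174e-03  3.06793705e+00] [-0.13223774  2.43375079  0.2467819 ] [ 0.48639343 -0.01452917  0.0428043 ]
```

Emit:
drive_tool([
  [[0,0,0,0,0.3],[0,0,0,0,0.3],[0,0,0,0,0.3],[0,0,0,0,0.2],[0,0,0,0,0],[0,0,0,0,0]],
])

```text
time_s: 9.28
position: [638.5, -99.4, 73.0]
orientation: [-1.571, 0.001, 2.957]
force: [1.7, 1.0, -1.4]
gripper_width: 11.9
```

```bash
python3 -c "
from h import *
s=ctrl.sense();print(s['gripper_width'],s['position'],s['orientation'],s['force'],s['moment'])"
```

```text
11.919072087516646 [638.4691845  -99.44102336  72.99374082] [-1.57086522e+00  8.03061483e-04  2.95698274e+00] [ 1.73503916  1.03710602 -1.36690687] [ 0.24265796 -0.35126516 -0.04968411]
```

Emit:
drive_tool([
  [[0,0,0,0,0.2],[0,0,0,0,0.2],[0,0,0,0,0],[0,0,0,0,0]],
])

```text
time_s: 9.62
position: [638.2, -99.7, 73.0]
orientation: [-1.57, 0.0, 2.915]
force: [1.4, -2.9, -0.1]
gripper_width: 12.0
```

```bash
python3 -c "
from h import *
s=ctrl.sense();print(s['gripper_width'],s['position'],s['orientation'],s['force'],s['moment'])"
```

```text
12.040028982612752 [638.16722106 -99.71920259  73.0035445 ] [-1.57042621e+00  2.92676174e-04  2.91458059e+00] [ 1.37369632 -2.8924396  -0.06197922] [-0.46615483 -0.15074886  0.2038638 ]
```

The moment about z rose to 0.2 N m at the expected closed angle, so the button is at its stop. Release, rise, and turn toward the handle.

Emit:
drive_tool([
  [[0.4,0,0,0,0],[0.4,0,0,0,0],[0.4,0,0,0,0],[0.4,0,0,0,0],[0.4,0,-0.4,0,0],[0.4,0,-0.9,0,0],[0.4,0,-1,0,0],[0.4,0,-1,0,0],[0.4,0,-1,0,0],[0.4,0,-0.5,0,0]],
])

```text
time_s: 10.45
position: [639.4, -99.6, 221.8]
orientation: [-1.571, 0.004, 2.914]
force: [0.3, -0.2, 0.3]
gripper_width: 36.3
```

Emit:
drive_tool([
  [[0.5,0,0,0,-0.5],[0.5,0,0,0,-1],[0.5,0,0,0,-1],[0.5,0,0,0,-1],[0.5,0,0,0,-1],[0.5,0,0,0,-1],[0.5,0,0,0,-1],[0.5,0,0,0,-1],[0.5,0,0,0,-1],[0.5,0,0,0,-1]],
])

```text
time_s: 11.28
position: [638.1, -99.4, 217.9]
orientation: [-1.57, 0.0, -2.369]
force: [0.0, 0.8, -0.3]
gripper_width: 45.7
```

Emit:
drive_tool([
  [[0.5,0,0,0,-1],[0.5,0,0,0,-1],[0.5,0,0,0,-1],[0.5,0,0,0,-1],[0.5,0,0,0,-1],[0.5,0,0,0,-0.6],[0.5,0,0,-0.9,0],[0.5,0,0,-0.9,0],[0.5,0,0,-0.8,0],[0.5,0,0,-0.25,0]],
])

```text
time_s: 12.12
position: [551.8, -80.4, 217.4]
orientation: [-1.572, 0.0, -1.787]
force: [-0.4, -0.7, -0.0]
gripper_width: 45.4
```

Emit:
drive_tool([
  [[0.5,0,0,0,0],[0.5,0,0,0,0]],
])

```text
time_s: 12.28
position: [555.3, -81.2, 217.9]
orientation: [-1.569, 0.0, -1.788]
force: [0.5, 1.4, 0.5]
gripper_width: 45.6
```

Run:
```python
from h import *
s=ctrl.sense();T=pose(s);im=ctrl.capture("wrist");cv2.imwrite("pics/w6.png",im);np.save("w6.npy",T)
print(s['time_s'],s['position'],s['orientation'],s['force'])
cv2.imwrite("pics/w6c.png",cv2.resize(im[90:300,130:380],None,fx=2.8,fy=2.8,interpolation=cv2.INTER_CUBIC))
```

```text
12.2833 [555.32618556 -81.16904441 217.93113377] [-1.56925503e+00  7.88332694e-05 -1.78756089e+00] [0.54335969 1.40747654 0.48637053]
```

View pics/w6c.png

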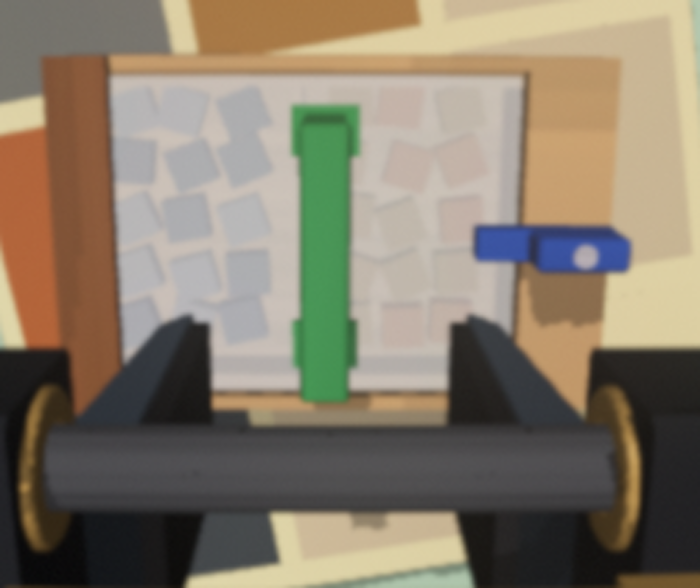

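The button now points straight along the case, over the lid. The bar's top is a rectangle at crop (302, 122) to (348, 400), aligned with the jaws.

Run:
```python
from h import *
T=np.load("w6.npy")
f=lambda l,z:onz("wrist",(np.array(l)+.5)/2.8-.5+[130,90],z,T)[:,:2]
b=f([(302,122),(348,122),(348,400),(303,400)],113);h=b.mean(0);print(b.round(1),h)
p=f([(586,257)],93.5)[0];print(p,np.linalg.norm(p-h),np.degrees(np.arctan2(*(p-h)[::-1])))
d=(b[0]+b[1]-b[2]-b[3]);print(np.degrees(np.arctan2(d[1],d[0]))-90)
t=f([(476,228),(475,260)],76.5);print("foot end",t.mean(0),np.degrees(np.arctan2(*(p-t.mean(0))[::-1])),np.linalg.norm(p-t.mean(0)))
r=f([(42,58),(621,58)],67);print(np.degrees(np.arctan2(*(r[1]-r[0])[::-1])),np.linalg.norm(r[1]-r[0]))
D=np.r_[h-T[:2,3],0];print("tool delta /30",(T[:3,:3].T@D)/30)
```

```text
[[ 558.   -35.8]
 [ 571.6  -38.8]
 [ 552.7 -126.2]
 [ 538.4 -123.1]] [555.15910347 -80.96103803]
[ 640.35984985 -101.25440816] 87.58417697021827 -13.397256763666556
-12.403861777729716
foot end [606.54378709 -92.95136804] -13.795235591193526 34.820490743118654
-12.43792426359186 202.38826828424138
tool delta /30 [-5.57347254e-03 -1.02422261e-05 -6.93026750e-03]
```

Emit:
drive_tool([
  [[0.5,0,0.5,0,0],[0.5,0,0.8,0,0],[0.5,0,0.8,0,0],[0.5,0,0.7,0,0],[0.5,0,0.5,0,0],[0.5,0,0.4,0,0],[0.5,0,0.2,0,0],[0.5,0,0,0,0]],
])

```text
time_s: 13.0
position: [554.6, -81.1, 98.9]
orientation: [-1.572, -0.0, -1.788]
force: [0.2, -0.1, 0.0]
gripper_width: 45.5
```

Emit:
drive_tool([
  [[0.5,0,0.2,0,0],[0.5,0,0.2,0,0],[0.5,0,0.2,0,0],[0.5,0,0,0,0]],
])

```text
time_s: 13.33
position: [554.2, -81.0, 81.1]
orientation: [-1.572, -0.0, -1.788]
force: [-0.7, -0.2, -1.0]
gripper_width: 45.7
```

Emit:
drive_tool([
  [[0.3,0,0,0,0],[0.1,0,0,0,0],[0,0,0,0,0],[0,0,0,0,0],[0,0,0,0,0],[0,0,0,0,0],[0,0,0,0,0],[0,0,0,0,0],[0,0,0,0,0],[0,0,0,0,0]],
])

```text
time_s: 14.17
position: [554.7, -81.1, 82.1]
orientation: [-1.571, 0.0, -1.788]
force: [-1.4, -0.1, 5.9]
gripper_width: 16.0
```

```bash
python3 -c "
from h import *
s=ctrl.sense();print(s['gripper_width'],s['position'],s['orientation'],s['force'],s['moment'])"
```

```text
15.961641557802873 [554.69782158 -81.07261248  82.14475761] [-1.57065298e+00  3.37828059e-05 -1.78766649e+00] [-1.39260834 -0.11628969  5.8538497 ] [ 0.07451944  0.23281303 -0.05899039]
```

Bar gripped at 16.0 mm. Lifting slowly.

Emit:
drive_tool([
  [[0,0,-0.03,0,0],[0,0,-0.05,0,0],[0,0,-0.05,0,0],[0,0,-0.05,0,0],[0,0,-0.05,0,0],[0,0,-0.05,0,0],[0,0,-0.05,0,0],[0,0,-0.05,0,0],[0,0,0,0,0],[0,0,0,0,0]],
])

```text
time_s: 15.0
position: [554.6, -81.1, 93.4]
orientation: [-1.571, 0.0, -1.788]
force: [-1.0, -0.2, -6.6]
gripper_width: 15.9
```

Run:
```python
from h import *
s=ctrl.sense();print(s['gripper_width'],s['position'],s['orientation'],s['force'],s['moment'])
cv2.imwrite("pics/c7.png",cv2.hconcat([cv2.resize(ctrl.capture("scene")[150:250,180:280],(400,400),interpolation=cv2.INTER_CUBIC),cv2.resize(ctrl.capture("wrist")[90:300,140:350],(400,400),interpolation=cv2.INTER_CUBIC)]))
```

```text
15.939195210364284 [554.62408805 -81.05033846  93.40518381] [-1.57066293e+00  1.02078194e-05 -1.78757969e+00] [-1.04187621 -0.20749157 -6.62533402] [-0.0432504  -0.05731158  0.03002267]
```

View pics/c7.png

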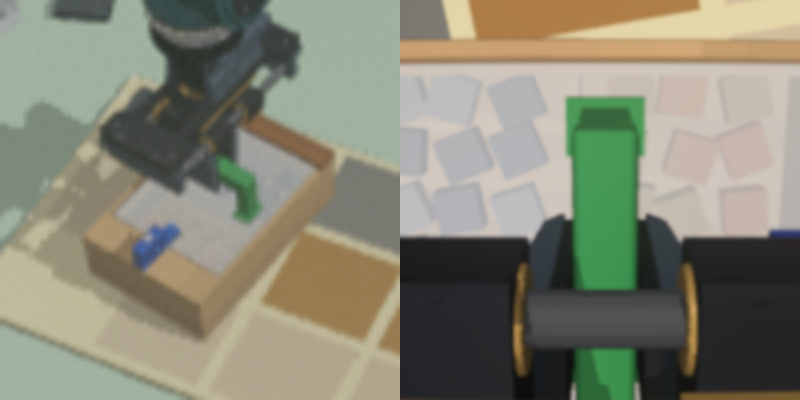

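The case hangs with its full weight (6.6 N) and near-zero moments. Completing the lift.

Emit:
drive_tool([
  [[0,0,-0.05,0,0],[0,0,-0.1,0,0],[0,0,-0.15,0,0],[0,0,-0.2,0,0],[0,0,-0.2,0,0],[0,0,-0.2,0,0],[0,0,-0.2,0,0],[0,0,-0.2,0,0],[0,0,-0.2,0,0],[0,0,-0.2,0,0]],
])

```text
time_s: 15.93
position: [554.6, -81.0, 145.0]
orientation: [-1.571, 0.0, -1.788]
force: [-0.2, -0.3, -6.9]
gripper_width: 16.0
```

Emit:
drive_tool([
  [[0,0,-0.2,0,0],[0,0,-0.2,0,0],[0,0,-0.2,0,0],[0,0,-0.2,0,0],[0,0,-0.2,0,0],[0,0,-0.17,0,0],[0,0,-0.12,0,0],[0,0,-0.08,0,0],[0,0,-0.04,0,0],[0,0,0,0,0]],
])

```text
time_s: 16.77
position: [554.6, -81.1, 186.8]
orientation: [-1.571, -0.0, -1.788]
force: [0.5, -0.3, -7.0]
gripper_width: 15.8
```

Emit:
drive_tool([
  [[0,0,0,0,0],[0,0,0,0,0],[0,0,0,0,0],[0,0,0,0,0],[0,0,0,0,0],[0,0,0,0,0],[0,0,0,0,0],[0,0,0,0,0]],
])

```text
time_s: 17.43
position: [554.6, -81.1, 186.6]
orientation: [-1.571, -0.0, -1.788]
force: [-0.1, -0.6, -5.6]
gripper_width: 16.2
```

Run:
```python
from h import *
s=ctrl.sense();print(s['time_s'],s['gripper_width'],s['position'],s['orientation'],s['force'],s['moment'])
t=ctrl.capture("top");print(abs(s['dq']).max())
r=lambda i:cv2.resize(i,(400,400),interpolation=cv2.INTER_CUBIC)
cv2.imwrite("pics/c8.png",cv2.hconcat([r(ctrl.capture("scene")[110:250,150:290]),r(ctrl.capture("wrist")[90:300,140:350])]))
```

```text
17.4333 16.164461466096117 [554.59299423 -81.06375689 186.61916549] [-1.57082774e+00 -3.49781478e-05 -1.78758636e+00] [-0.14702781 -0.57227841 -5.62762172] [-0.0574986  -0.06655856  0.03724781]
0.001419877914443516
```

View pics/c8.png

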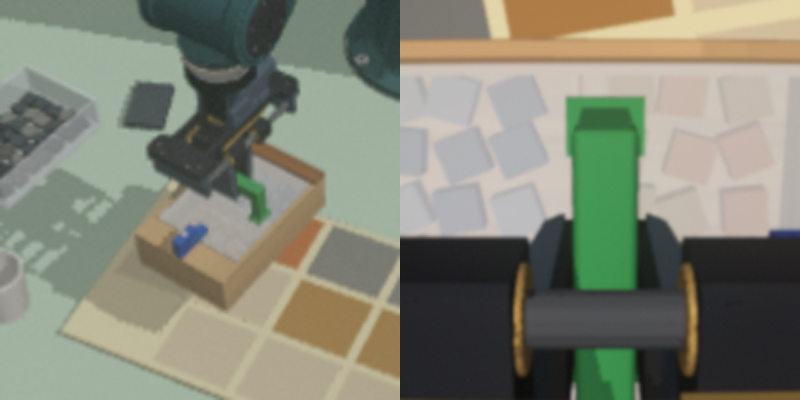

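The case is level. The wrist view is unchanged from just after lift-off, so nothing has slipped. The TCP rose 104.5 mm, which puts the case about 102 mm clear. Handing in.

```bash
python3 -c "
from cell import ctrl
print(ctrl.sign_off())"
```

```text
the job is handed in; nothing more can be done
None
```

I closed the turnbutton first, while the case stood on the panel, then lifted the case by the green handle and handed the job in while holding it there. Sign-off came at about 17.5 s and reports no verdict.

- **Turnbutton:** I turned it clockwise through about 75° until the moment about the vertical axis rose to 0.2 N m at the stop. The wrist picture then showed it straight along the case, over the lid, with the measured direction within about 1.5° of the case axis.
- **Lift:** The gripper holds the bar at 16 mm and rose 104.5 mm, so the case is about 102 mm clear of the panel, allowing for 2–3 mm of hang.
- **Hold:** The load reads about 6–7 N, the moments are below 0.1 N m, and the joints were still. The wrist view did not change between lift-off and the end, so I saw no slip or tilt.
- **Disagreement with the description:** My first grasp of the turnbutton closed on nothing. The wrist and scene pictures showed the fingertips about 30 mm shorter than stated. I went about 20 mm deeper in small steps with force checks, and both grips then read the right widths (about 12 and 16 mm).
- **Other objects:** I did not check them separately, but the arm kept well clear of them and felt no unexpected contact.

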